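# Insulation test of a fuse board: cover, voltage selector, hold to test

### The arm

A 6-joint arm with a two-finger parallel gripper is mounted at the origin on a cart in front of the work surface, level with it; the furniture and walls round the work are solid. World frame = base frame: x ahead of the robot, y to its left, z up, the work surface at z = 0. Lengths are in m, angles in degrees, forces in N, time in s.
With the tool pointing down it reaches from about 0.35 to 0.875 m from the base axis. Payload 4.2 kg.
Tool frame: the origin (TCP) lies between the finger pads; the fingertips stand 14 mm ahead of it and the grasp point (between the pads) lies 5 mm behind it (r.tcp_to_tips is the distance from the TCP to the fingertips, in m); y points along the fingers, x is the direction in which the jaws open and shut, and the axes are right-handed (so a half turn about y gives the same grasp; the last joint's range is limited). The gripper opens to 87 mm and grips with 3 to 60 N. Pads are 19 mm wide; open, the fingers measure 117 mm over their backs; the gripper's body (75 mm by 190 mm) begins 51 mm behind the grasp point.
Start: joints at [-56.631, 22.042, 0.453, 0, -68.411, -14.817], TCP at [0.199, -0.592, 0.237] pointing down, gripper open.
Joint ranges: [-179.83, 179.83], [-69.29, 118.12], [-61.27, 80.66], [-181.25, 117.63], [-171.15, -9.14], [-177.46, 177.46]. Speed limits (degrees/s): [159.86, 159.86, 180, 180, 180, 180].

### API

Orientations are given as a 3x3 rotation matrix whose columns are the frame's x, y, z axes.
In Python, from station import sense, optics, ticket, r gives the robot as it stands.
- The arm moves only by the tool carry_out, never from a script. Its argument "steps" is a list that holds one entry, the list of rows, each a list of 6 numbers: the shift along the world's x, y, z in cm, then the turn, a rotation vector about the world's x, y, z in rad. A call has 1 to 20 rows; each row is the pose to reach, as a shift and turn from the pose commanded when the call began; what a row does not reach only later rows make up. A row lasts 1/8 s, in which the tool goes at most 62.5 mm and 10.7 degrees, less where a joint would pass 70% of its speed; a pose out of reach is approached as far as the arm can. A call with a gripper value outside its range is refused whole. "fingers" is the closure in counts, from 0 (fully open) to 255 (shut), set as the call begins (left out, the last holds). The fingers move at their own pace and stop on an object; the grip force is fixed at half the most. Time passes only in rows, so rows that repeat a pose let the fingers close. It gives the time, the measured TCP pose, the force and the opening at its end, in the units of the state.
- sense(): the state, without advancing time (a new reading comes with each control period).
- optics.capture(name): name is "side" or "top"; returns a dict with "image" (480x640x3 uint8, red, green, blue), "fov_y" (degrees; the focal length in pixels is half the picture's height over the tangent of half this angle, whatever the lens; pixels are square), "cx", "cy" (the principal point, pixels), "rvec" (rotation vector, rad) and "tvec" (3), from world to camera coordinates, as OpenCV has them. Camera axes: x right, y down, z forward; pixel columns grow to the right and rows downward; lengths in m; the calibration is good to about 2 mm. A picture is of the moment at which its call begins. There is no depth.
- ticket.finish_job(): hands the job in, once; it reports no verdict.
The state is a dict: "time_s": time; "joints": joint angles; "joint_velocities": joint speeds; "effort": joint torques, N m; "tcp_pos": TCP position; "ee_rot": TCP orientation; "wrist_force": force on the tool from outside, world axes, zero at the start; "moment": the same for the moment, N m; "gripper_width": opening from 0.0 (shut) to 1.0 (fully open).
Only numpy, scipy, OpenCV 4.12 (cv2) and the standard library are available. Lean on these libraries where they do the work, as an engineer would, in place of code of your own. Each camera call takes 0.05 s, during which the arm holds its last target.

### The job

Run the insulation test on the fuse board in the bench tester, using fingertips only: nothing is to be gripped or lifted. First push the open clear safety cover over so that it falls shut; then click the voltage selector clockwise, pushing its bar from one side, up to the amber mark (the fourth click from off) and never past it towards red, and only then press the blue test button gently down and keep it held: the program finishes while the finger is still holding it down. Leave the board in the tester and the loose things around it where they are.

Things in the scene. Friction and masses are not known exactly. Their poses are not given: they have to be found in the camera images.
- tester: grey bench insulation tester, 190 mm deep (x), 360 mm wide (y), flat top 65 mm above the bench; fixed. Origin: centre of its underside; x points to its rear, y to its left, z up. Right half: nest 126 x 160 mm with a circuit board, under the clear cover. Left half: selector on a light plate, blue button left of it; behind them a display hood 101 mm high, its front 70 mm behind the selector's axis.
- cover_hinge (a point): middle of the cover's hinge line, at the rear of the nest, 66 mm above the bench; the hinge line runs along the tester's y.
- cover_edge (a point): middle of the free edge of the cover, on its outer face. The cover is a flat clear sheet with a dark frame, 152 mm from hinge line to free edge, 168 mm along the hinge, 6 mm thick, with a 70 mm long, 10 mm high grip ridge on its outer face along the free edge. When it stands open its outer face looks to the rear of the tester.
- cover (a joint): opening angle of the cover in rad: 0 lying shut on the case, 1.57 upright, 1.83 the stop leaning back. It starts leaning back at 1.62 to 1.80 and stays wherever it is left until it is pushed to about 1.25, from where it sinks shut by its own weight in about 2 s (damped hinge; about 1 N at the free edge moves it).
- selector_axis (a point): point on the selector's vertical turning axis at the top face of its round skirt (skirt 62 mm in diameter, 72 mm above the bench). It stays in place as the selector turns.
- selector_tip (a point): top of the pointer end of the selector's black bar, 30 mm from the axis, with a white line. The bar is 60 mm long through the axis, 12 mm wide with flat upright faces, and rises 20 mm above the skirt to 92 mm above the bench. Fingertips run free above the skirt, and outside it down to 70 mm above the bench.
- selector (a joint): selector angle, rad, clockwise from above; 0 = off (white ring, bar points to the tester's left). A click stop every 0.524: 1 to 3 green marks, 4 amber (2.094, pointing rear and right), 5 and 6 red; end stops 0 and 3.14. It starts at off, the first or the second click. Spring detent: once past halfway it jumps to the next stop; about 4 N on the bar 22 mm from the axis takes it over a click.
- selector_face_front: the upright side face of the selector's bar that looks to the operator when the bar points left (off); pushing the pointer end on this face turns the selector clockwise. Origin on the selector's axis, 66 mm above the bench.
- selector_face_back: the opposite side face of the bar; pushing the tail end on this face also turns the selector clockwise. Origin on the selector's axis, 66 mm above the bench.
- test_button_top (a point): centre of the top of the blue round push button, 32 mm in diameter, in a steel collar 48 mm in diameter and 12 mm high; 83 mm above the bench when it is up, 88 mm from the selector's axis, straight to the tester's left of it.
- test_button (a joint): how far the button is pressed, in m: 0 up, 0.006 fully down (spring: 2 N to start, 6 N fully down); it springs back when released.
- board: green circuit board 110 by 135 mm, under test, lying loose in the tester's nest on corner pads; it stays there.
- next_board: green circuit board 110 by 135 by 27 mm on the bench right of the tester, the next to be tested; fixed to the bench.
- marker: felt marker with black cap, 126 mm long, on the bench left of the tester, to be left alone.
- tweezers: steel tweezers, 121 mm long, on the bench left of the marker, to be left alone.
- driver: screwdriver with pale green handle, 131 mm long, on the bench in front of the tester, to be left alone.
- cover_inner_face: the inner face of the cover, with its thin dark seal; it looks to the operator while the cover stands open and down when it is shut. Shutting the cover takes a push on the outer face only. Origin on the hinge line.
- cover_outer_face: the outer face of the cover with its frame and grip ridge; it looks to the rear of the tester while the cover stands open and up when it is shut. Origin on the hinge line.

How it is judged:
By the outcome, as a careful person would: the job done as asked, in the order asked, and still so for the second after the job is handed in, while the arm keeps its last pose, push and grip.
It also fails if it takes over 61 s, if anything falls off the work surface, if the arm or the gripper's body presses on something with over 40 N, if the wrist force passes 120 N, or if a joint passes its speed limit or range.

## Working session

There is one attempt and no reset: what is moved stays moved. The work goes in short steps, Python scripts to look and compute and a tool call to move; the robot and the scene stay as the last step left them, time stands still between calls to the robot, and variables do not carry over. Pictures are saved under pics/ and viewed, and the job is handed in when it is done.

Besides the shell and the picture viewer there is one more tool, called after "Request:" in YAML: its name, and indented under it one key for each argument. carry_out: Moves the arm, as the interface text tells. Its arguments: {"type":"object","properties":{"steps":{"type":"array","items":{"type":"array","items":{"type":"array","items":{"type":"number"}}}},"fingers":{"type":"number"}},"required":["steps"]}

```bash
mkdir -p pics; ls; cat > h.py <<'E'
import numpy as np,cv2
from station import sense,optics,ticket,r
def cap(n,f):
    d=optics.capture(n); cv2.imwrite('pics/'+f,cv2.cvtColor(d['image'],cv2.COLOR_RGB2BGR)); return d
def KRt(d):
    f=240/np.tan(np.radians(d['fov_y'])/2)
    return np.array([[f,0,d['cx']],[0,f,d['cy']],[0,0,1]]),cv2.Rodrigues(np.array(d['rvec'],float))[0],np.array(d['tvec'],float).ravel()
def ray(d,uv):
    K,R,t=KRt(d); return -R.T@t, R.T@np.linalg.inv(K)@np.array([uv[0],uv[1],1.])
def onz(d,uv,z):
    c,v=ray(d,uv); return c+v*(z-c[2])/v[2]
def proj(d,p):
    K,R,t=KRt(d); q=K@(R@np.array(p,float)+t); return q[:2]/q[2]
def tri(a,ua,b,ub):
    c1,v1=ray(a,ua);c2,v2=ray(b,ub)
    s=np.linalg.lstsq(np.array([v1,-v2]).T,c2-c1,rcond=None)[0]
    p,q=c1+s[0]*v1,c2+s[1]*v2
    return (p+q)/2,np.linalg.norm(p-q)
E
python3 - <<'E'
from h import *
import pickle
s=sense();print(s)
D={n:cap(n,n+'0.png') for n in('side','top')}
pickle.dump(D,open('d0.pkl','wb'))
for d in D.values():
  print({k:d[k] for k in d if k!='image'}, ray(d,(320,240)))
E
```

```text
pics
{'time_s': 0.0, 'joints': array([-5.66306423e+01,  2.20923676e+01,  3.80914325e-01, -2.93674696e-02,
       -6.84115677e+01, -1.48166766e+01]), 'joint_velocities': array([-0.00666291,  0.1031247 ,  0.04296509,  0.13751547, -0.07159839,
        0.01801393]), 'effort': array([-5.12865736e-04, -3.90663350e+01,  1.87403566e+01,  4.21966106e+00,
        1.08874094e-02, -1.65031174e-04]), 'tcp_pos': array([ 0.19870428, -0.59197577,  0.23544942]), 'ee_rot': array([[-3.17996326e-01, -7.82932754e-04, -9.48091622e-01],
       [ 9.48089399e-01,  2.05526055e-03, -3.17997277e-01],
       [ 2.19754579e-03, -9.99997581e-01,  8.87249400e-05]]), 'wrist_force': array([-0.58909417,  0.793819  , -0.43758453]), 'moment': array([ 0.0038954 , -0.03787955, -0.04775047]), 'gripper_width': 1.0008080793224357}
{'fov_y': 42.91353093165014, 'cx': 325.91060131405123, 'cy': 236.43003666401685, 'rvec': array([ 0.27910847, -2.52091559,  1.64172159]), 'tvec': array([0.51369959, 0.14002165, 1.20029701])} (array([0.27335813, 1.12832595, 0.6134836 ]), array([ 0.2091024 , -0.88799534, -0.40971739]))
{'fov_y': 42.85794659022375, 'cx': 311.87930151661294, 'cy': 235.04551686940917, 'rvec': array([ 2.15198669, -2.15998094,  0.1175238 ]), 'tvec': array([0.01833757, 0.52034688, 1.20541044])} (array([0.3744586 , 0.00505697, 1.25851764]), array([ 0.10996763, -0.00406351, -0.9940486 ]))
```

View pics/side0.png

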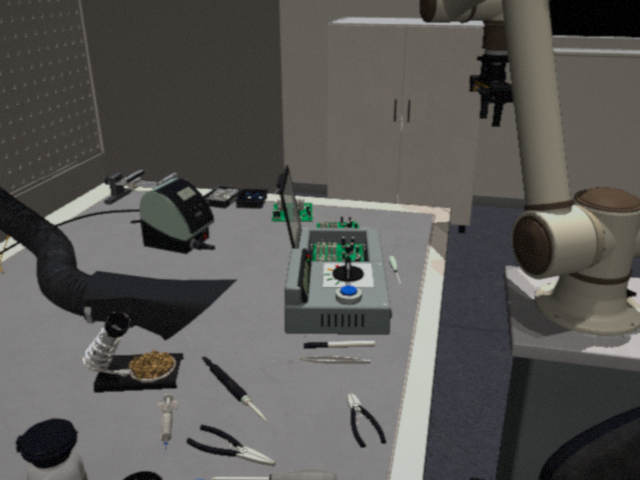

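View pics/top0.png

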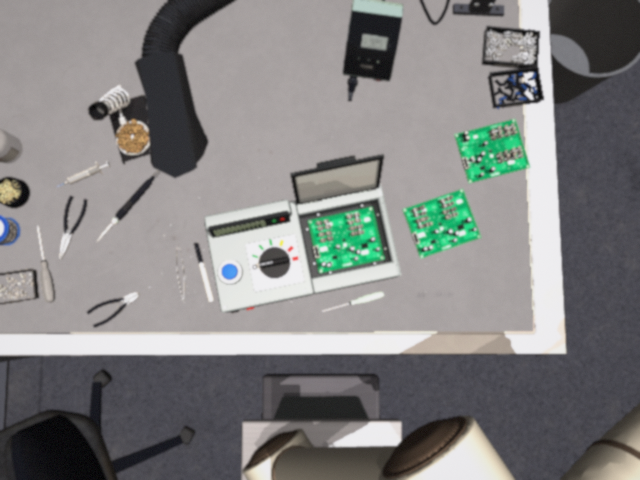

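```bash
python3 - <<'E'
import cv2
a=cv2.imread('pics/top0.png')[140:320,180:420];cv2.imwrite('pics/t0z.png',cv2.resize(a,(800,600),interpolation=cv2.INTER_CUBIC))
a=cv2.imread('pics/side0.png')[150:345,250:510];cv2.imwrite('pics/s0z.png',cv2.resize(a,(800,600),interpolation=cv2.INTER_CUBIC))
E
```

```text
(no output)
```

View pics/t0z.png

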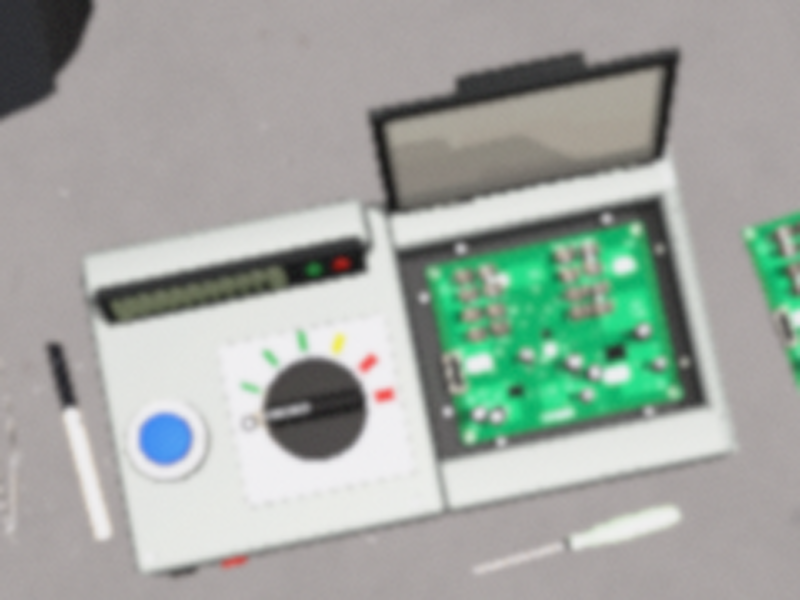

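View pics/s0z.png

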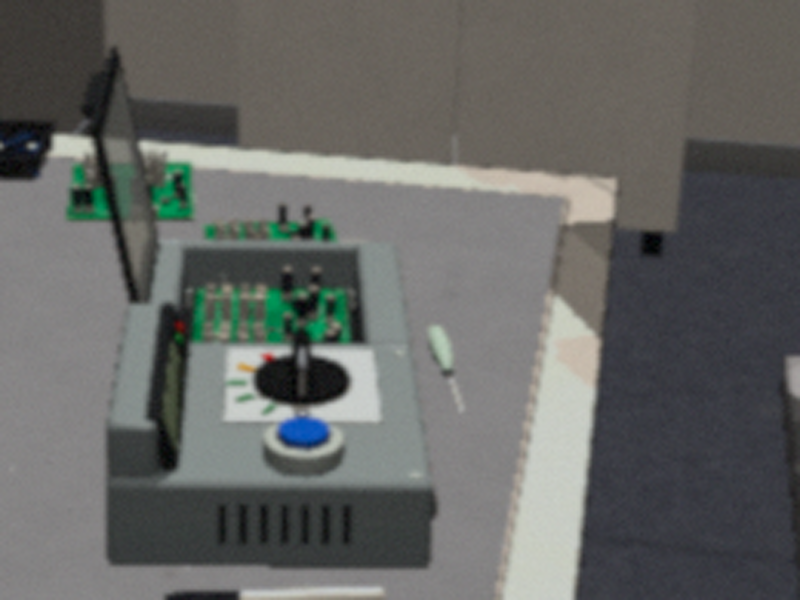

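```bash
python3 - <<'E'
from h import *
import pickle
D=pickle.load(open('d0.pkl','rb'));T,S=D['top'],D['side']
t=lambda x,y:((x+.5)/3.3333+180-.5,(y+.5)/3.3333+140-.5)
s=lambda x,y:((x+.5)/3.0769+250-.5,(y+.5)/3.0769+150-.5)
def cent(d,lo,hi,roi):
    hsv=cv2.cvtColor(d['image'],cv2.COLOR_RGB2HSV);m=cv2.inRange(hsv,lo,hi)
    k=np.zeros_like(m);x0,y0,x1,y1=roi;k[y0:y1,x0:x1]=m[y0:y1,x0:x1]
    n,l,st,c=cv2.connectedComponentsWithStats(k);i=1+np.argmax(st[1:,4]);return c[i],st[i]
bt=cent(T,(100,120,80),(130,255,255),(200,240,260,300));bs=cent(S,(100,120,60),(130,255,255),(330,270,370,310));print(bt,bs)
b,e=tri(T,bt[0],S,bs[0]);print('button',b,e, onz(T,bt[0],.083),onz(S,bs[0],.083))
kt=cent(T,(0,0,0),(180,255,90),(255,243,296,281));ks=cent(S,(0,0,0),(180,255,45),(325,262,365,283));print(kt,ks)
print('skirt z72',onz(T,t(315,409),.072),onz(S,s(301,381),.072),onz(T,kt[0],.072))
print('tip',onz(T,t(265,417),.092),)
for n,p in dict(FL=(145,570),FR=(735,447),RL=(85,258)).items(): print(n,onz(T,t(*p),.065 if n!='RL' else .101))
for n,p in dict(FL=(430,487),).items(): print(n,'side',onz(S,s(*p),.065))
for n,a,c in (('coverL',(370,112),(97,132)),('coverR',(678,50),(114,50))): print(n,tri(T,t(*a),S,s(*c)))
for n,p in dict(hl=(390,210),hr=(668,160)).items(): print(n,onz(T,t(*p),.066))
for n,a in dict(mk1=(57,345),mk2=(103,540),dr1=(475,572),dr2=(680,512)).items():print(n,onz(T,t(*a),.01))
E
```

```text
(array([229.15060241, 271.3373494 ]), array([222, 265,  15,  14, 166], dtype=int32)) (array([348.19672131, 290.        ]), array([341, 286,  16,   9, 122], dtype=int32))
button [0.44527873 0.17586686 0.0803576 ] 0.0011534159435616495 [0.44454885 0.17539955 0.083     ] [0.445008   0.18058468 0.083     ]
(array([274.8566494 , 262.22797927]), array([260, 249,  29,  28, 579], dtype=int32)) (array([347.63430421, 273.46925566]), array([334, 266,  29,  15, 309], dtype=int32))
skirt z72 [0.46235797 0.08957786 0.072     ] [0.46213678 0.09664449 0.072     ] [0.46259282 0.08820542 0.072     ]
tip [0.45639059 0.11682831 0.092     ]
FL [0.3693986  0.18868289 0.065     ]
FR [ 0.43968232 -0.15565244  0.065     ]
RL [0.5476785  0.22018108 0.101     ]
FL side [0.36809529 0.1965067  0.065     ]
coverL (array([0.60616687, 0.05111054, 0.21052096]), np.float64(0.003588617347318765))
coverR (array([ 0.63948529, -0.11010233,  0.21308219]), np.float64(0.00035457139166310687))
hl [0.58085937 0.04598677 0.066     ]
hr [ 0.61016655 -0.11920554  0.066     ]
mk1 [0.5071223  0.25345077 0.01      ]
mk2 [0.38740607 0.22305376 0.01      ]
dr1 [ 0.36733779 -0.00372153  0.01      ]
dr2 [ 0.40322916 -0.12879519  0.01      ]
```

Request:
carry_out:
  fingers: 255
  steps:
    - [[5,3.4,1,0,0,0.15],[10,6.8,1,0,0,0.3],[15,10.2,1,0,0,0.45],[20,13.6,1,0,0,0.6],[25,17,1,0,0,0.75],[30,20.4,1,0,0,0.9],[35,23.8,1,0,0,1.05],[40,27.2,1,0,0,1.2],[45,30.6,1,0,0,1.35],[50,34,1,0,0,1.45],[50,34,1,0,0,1.45],[50,34,1,0,0,1.45]]

```text
time_s: 1.6
tcp_pos: [0.6985, -0.2524, 0.2455]
ee_rot: [[-0.979, -0.002, 0.202], [-0.202, 0.0, -0.979], [0.002, -1.0, -0.001]]
wrist_force: [-1.0, 0.4, 0.4]
gripper_width: 0.001
```

```bash
python3 - <<'E'
from h import *
s=sense();print(s['joints'],s['ee_rot'],s['tcp_pos'])
import pickle
D={n:cap(n,n+'1.png') for n in('side','top')}
for n,a in (('s',cv2.imread('pics/side1.png')[90:315,210:510]),('t',cv2.imread('pics/top1.png')[100:325,200:500])):
    cv2.imwrite(f'pics/{n}1z.png',cv2.resize(a,(800,600),interpolation=cv2.INTER_CUBIC))
E
```

```text
[-7.43844688e+00  3.38035438e+01  2.11941746e+01  8.59306677e-04
 -7.75109532e+01  1.90657206e+01] [[-9.79476692e-01 -2.08424352e-03  2.01546684e-01]
 [-2.01547641e-01  2.57351147e-04 -9.79478679e-01]
 [ 1.98960382e-03 -9.99997795e-01 -6.72143814e-04]] [ 0.69850129 -0.25235666  0.24546454]
```

View pics/s1z.png

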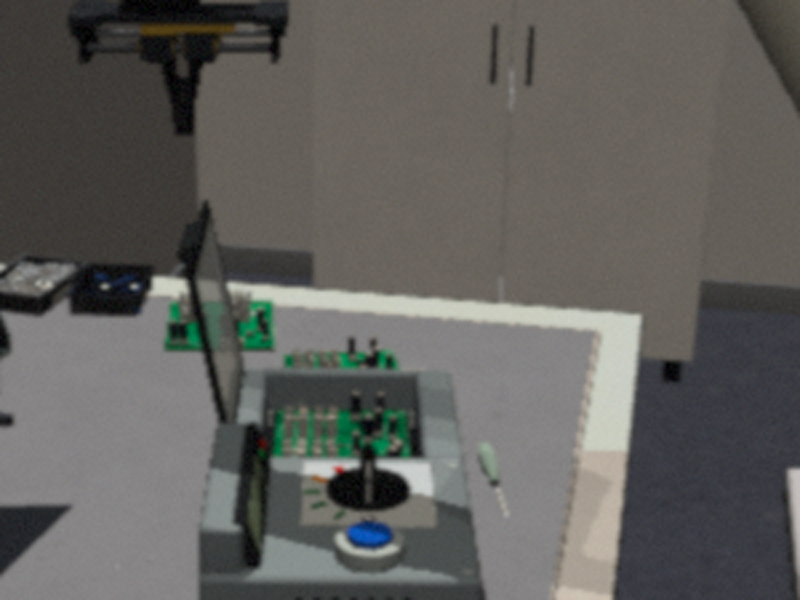

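View pics/t1z.png

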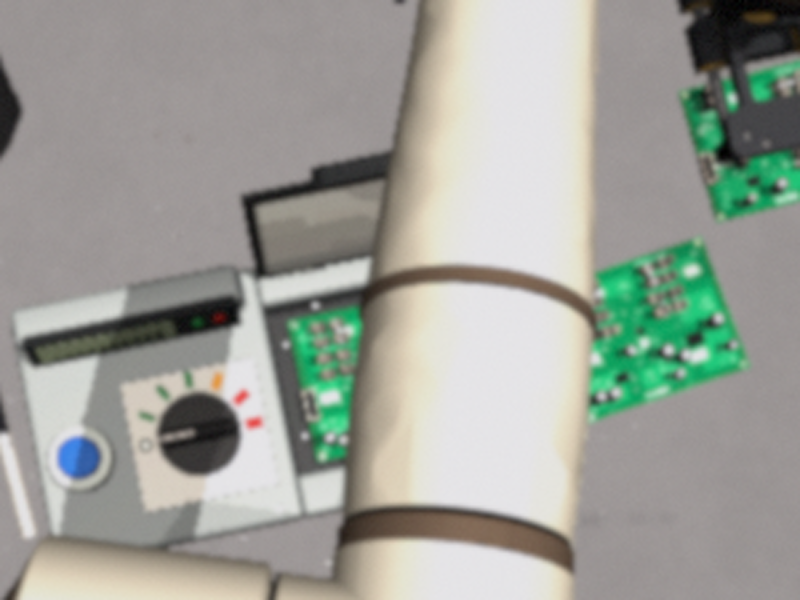

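Request:
carry_out:
  steps:
    - [[0,4,0,0,0,0],[0,8,0,0,0,0],[0,12,0,0,0,0],[0,16,0,0,0,0],[0,20,-1.5,0,0,0],[0,20.8,-3.5,0,0,0],[0,20.8,-5,0,0,0],[0,20.8,-5,0,0,0],[0,20.8,-5,0,0,0]]

```text
time_s: 2.82
tcp_pos: [0.6992, -0.0458, 0.1975]
ee_rot: [[-0.98, 0.002, 0.2], [-0.2, -0.0, -0.98], [-0.001, -1.0, 0.001]]
wrist_force: [-0.3, -0.7, 0.3]
gripper_width: 0.007
```

```bash
python3 - <<'E'
from h import *
D={n:cap(n,n+'2.png') for n in('side',)}
for n,a in (('s',cv2.imread('pics/side2.png')[90:315,210:510]),):
    cv2.imwrite(f'pics/{n}2z.png',cv2.resize(a,(800,600),interpolation=cv2.INTER_CUBIC))
E
```

```text
(no output)
```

View pics/s2z.png

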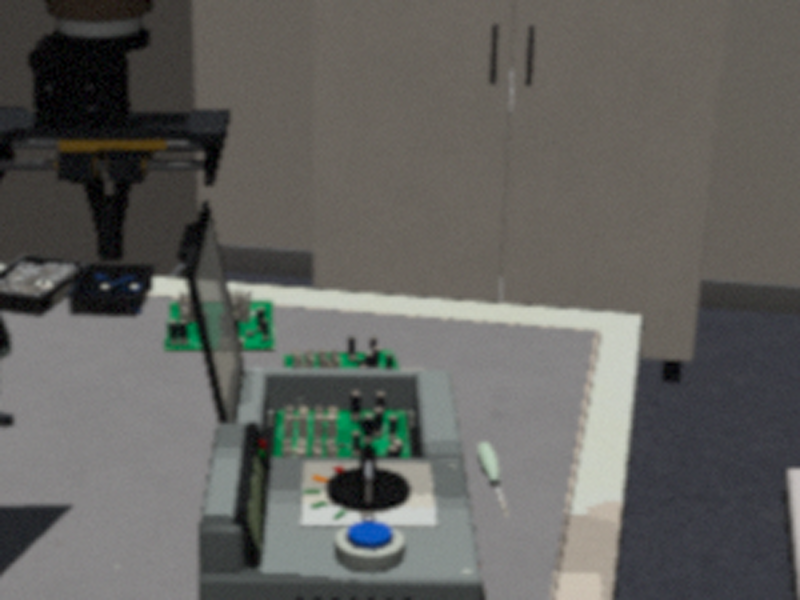

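Request:
carry_out:
  steps:
    - [[-1.5,-0.3,0,0,0,0],[-3,-0.6,0,0,0,0],[-4,-0.8,0,0,0,0],[-5,-1,0,0,0,0],[-6,-1.2,0,0,0,0],[-7,-1.4,0,0,0,0],[-8,-1.6,0,0,0,0],[-9,-1.8,0,0,0,0],[-10,-2,0,0,0,0],[-11,-2.2,0,0,0,0],[-12,-2.4,0,0,0,0],[-13,-2.6,0,0,0,0],[-13.5,-2.7,0,0,0,0],[-13.5,-2.7,0,0,0,0]]

```text
time_s: 4.62
tcp_pos: [0.5635, -0.0716, 0.1967]
ee_rot: [[-0.979, -0.0, 0.202], [-0.202, -0.0, -0.979], [0.0, -1.0, 0.0]]
wrist_force: [0.3, -0.3, -0.9]
gripper_width: 0.003
```

```bash
python3 - <<'E'
from h import *
D={n:cap(n,n+'3.png') for n in('side',)}
for n,a in (('s',cv2.imread('pics/side3.png')[90:315,210:510]),):
    cv2.imwrite(f'pics/{n}3z.png',cv2.resize(a,(800,600),interpolation=cv2.INTER_CUBIC))
E
```

```text
(no output)
```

View pics/s3z.png

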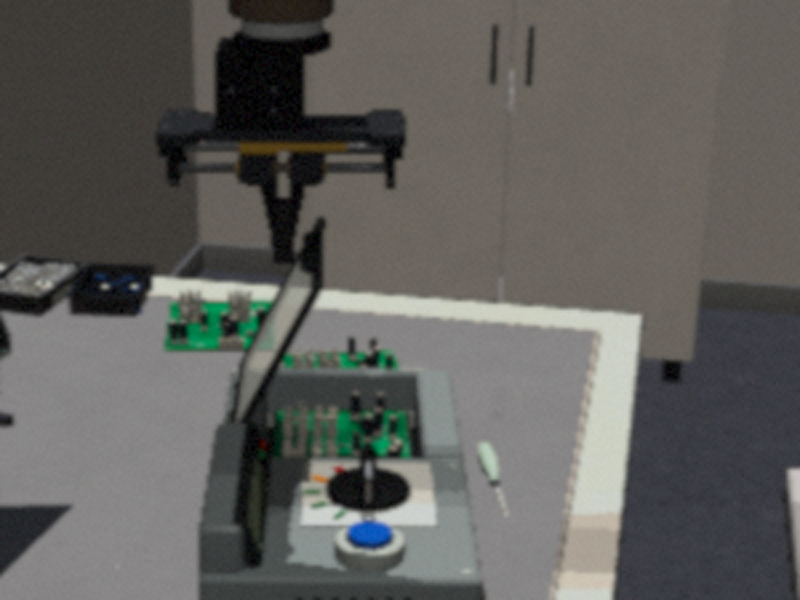

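Request:
carry_out:
  steps:
    - [[0,0,3,0,0,0],[0,3,3,0,0,0],[0,7,3,0,0,0],[-2,11,3,0,0,0],[-6,14,3,0,0,0],[-10,17,3,0,0,0],[-13.9,17.6,2,0,0,0],[-13.9,17.6,-1,0,0,0],[-13.9,17.6,-4,0,0,0],[-13.9,17.6,-5.7,0,0,0],[-13.9,17.6,-5.7,0,0,0],[-13.9,17.6,-5.7,0,0,0],[-13.9,17.6,-5.7,0,0,0],[-13.9,17.6,-5.7,0,0,0],[-13.9,17.6,-5.7,0,0,0],[-13.9,17.6,-5.7,0,0,0],[-13.9,17.6,-5.7,0,0,0],[-13.9,17.6,-5.7,0,0,0]]

```text
time_s: 6.92
tcp_pos: [0.4249, 0.1045, 0.1395]
ee_rot: [[-0.979, -0.0, 0.202], [-0.202, -0.0, -0.979], [0.0, -1.0, 0.0]]
wrist_force: [-0.3, -0.9, -0.5]
gripper_width: 0.005
```

```bash
cat > z.py <<'E'
from h import *
import sys,pickle
k=sys.argv[1]
s=sense();print(s['time_s'],s['tcp_pos'],s['wrist_force'],s['joints'])
D={n:cap(n,n+k+'.png') for n in('side','top')};pickle.dump(D,open(f'd{k}.pkl','wb'))
a=D['side']['image'][180:330,280:440];b=D['top']['image'][190:310,200:360]
cv2.imwrite(f'pics/s{k}z.png',cv2.resize(a,(640,600),interpolation=cv2.INTER_CUBIC)[:,:,::-1])
cv2.imwrite(f'pics/t{k}z.png',cv2.resize(b,(800,600),interpolation=cv2.INTER_CUBIC)[:,:,::-1])
E
python3 z.py 4
```

```text
6.925 [0.42487402 0.10450842 0.13953206] [-0.3096136  -0.90856691 -0.51684408] [ 3.52409566e+01  9.84089278e+00 -3.27019059e+01  1.00941114e-03
 -4.74590843e+01 -2.36079538e+01]
```

View pics/s4z.png

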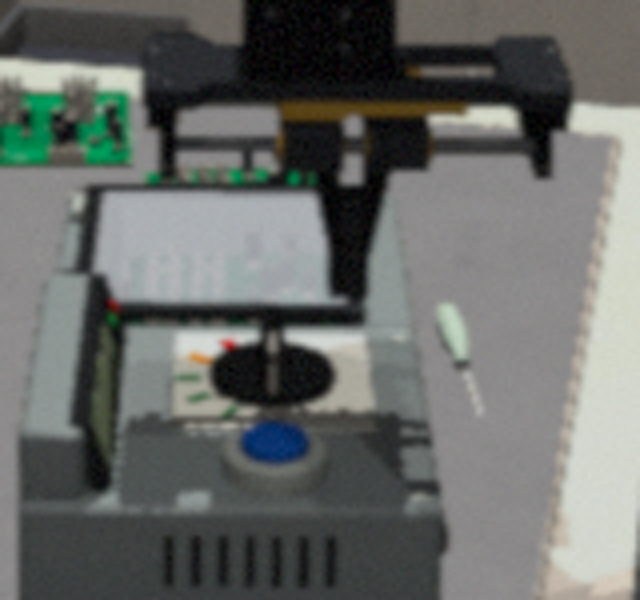

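View pics/t4z.png

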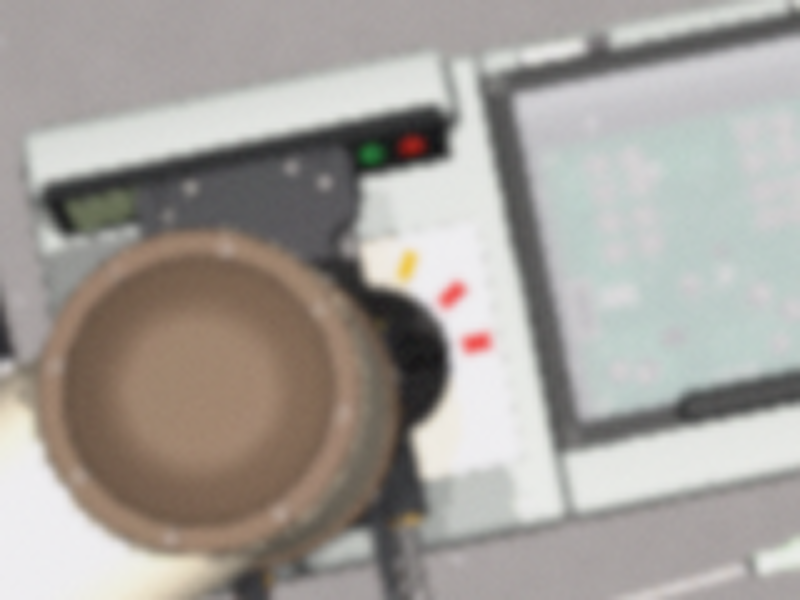

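```bash
python3 - <<'E'
from h import *
import pickle
D=pickle.load(open('d4.pkl','rb'))
print((proj(D['side'],(.4249,.1045,.1255))-[280,180])*4)
C=np.array([.4624,.091])
for th in range(0,181,30):
  pass
u=lambda p:(proj(D['side'],p)-[280,180])*4
print('bar axis top',u((.4624,.091,.072)),'tip',u((.4624-.006,.091+.0294,.092)),'btn',u((.445,.177,.083)))
E
```

```text
[346.74835288 287.60587676]
bar axis top [271.60207979 368.66721465] tip [273.08948017 359.97603118] btn [274.28976361 436.23053374]
```

Request:
carry_out:
  steps:
    - [[0,0,-2,0,0,0],[0,0,-4,0,0,0],[0,0,-4.75,0,0,0],[0.8,0.16,-4.75,0,0,0],[1.2,0.24,-4.75,0,0,0],[1.4,0.28,-4.75,0,0,0],[1.6,0.32,-4.75,0,0,0],[1.6,0.32,-4.75,0,0,0]]

```text
time_s: 8.02
tcp_pos: [0.441, 0.1078, 0.0922]
ee_rot: [[-0.979, 0.0, 0.202], [-0.202, 0.0, -0.979], [-0.0, -1.0, -0.0]]
wrist_force: [-0.2, -0.4, -0.1]
gripper_width: 0.006
```

```bash
python3 z.py 5; python3 - <<'E'
import numpy as np
C=np.array([.4624,.091]);a=np.radians(101.5)
for d in(.016,):
 for th in np.arange(0,2.2,.1745):
  u=np.array([np.cos(a-th),np.sin(a-th)]);n=np.array([-u[1],u[0]])
  print(round(th,3),np.round((C+.022*u+d*n)*100,2))
E
```

```text
8.025 [0.44101295 0.10775725 0.09220046] [-0.17742866 -0.44137675 -0.1178076 ] [ 3.43393139e+01  1.54523235e+01 -3.39800219e+01 -1.26274705e-03
 -4.05458053e+01 -2.27134691e+01]
0.0 [44.23 10.94]
0.174 [44.58 11.26]
0.349 [44.98 11.51]
0.524 [45.42 11.69]
0.698 [45.88 11.8 ]
0.872 [46.36 11.82]
1.047 [46.83 11.76]
1.221 [47.28 11.61]
1.396 [47.7 11.4]
1.57 [48.08 11.11]
1.745 [48.4  10.76]
1.919 [48.65 10.36]
2.094 [48.83  9.92]
```

View pics/s5z.png

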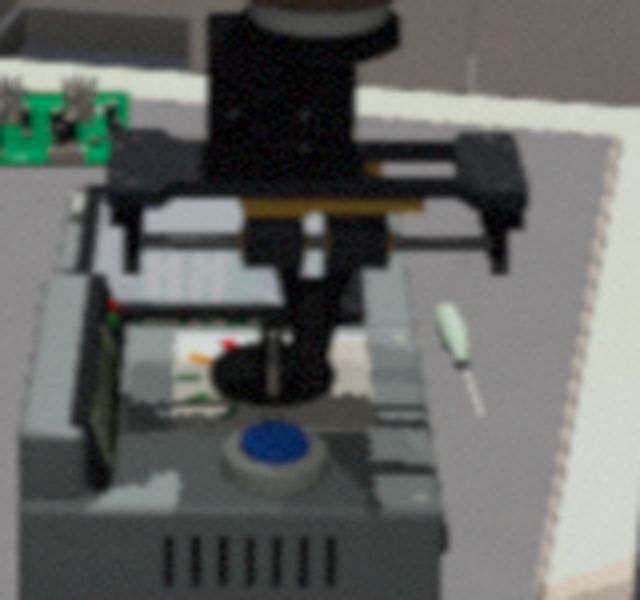

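Request:
carry_out:
  steps:
    - [[0.1,0.02,0,0,0,0],[0.2,0.04,0,0,0,0],[0.3,0.06,0,0,0,0],[0.3,0.06,0,0,0,0]]

```text
time_s: 8.62
tcp_pos: [0.4437, 0.1082, 0.092]
ee_rot: [[-0.979, -0.001, 0.201], [-0.201, -0.0, -0.979], [0.001, -1.0, 0.0]]
wrist_force: [-1.4, 0.1, 0.0]
gripper_width: 0.005
```

Request:
carry_out:
  steps:
    - [[0.1,0.02,0,0,0,0],[0.2,0.04,0,0,0,0],[0.2,0.04,0,0,0,0]]

```text
time_s: 9.0
tcp_pos: [0.4441, 0.108, 0.0916]
ee_rot: [[-0.98, -0.004, 0.201], [-0.201, -0.002, -0.98], [0.004, -1.0, 0.001]]
wrist_force: [-5.7, 1.0, 3.8]
gripper_width: 0.008
```

```bash
python3 - <<'E'
import numpy as np
C=np.array([.4624,.091]);a=np.radians(101.5);P=np.array([.4461,.1088])
for th in list(np.arange(0,2.11,.1)):
  u=np.array([np.cos(a-th),np.sin(a-th)]);n=np.array([-u[1],u[0]])
  q=C+.022*u+.0148*n
  print(round(th,3),np.round(q*100,2),np.round((q-P)*100,2))
E
```

```text
0.0 [44.35 10.96] [-0.26  0.08]
0.1 [44.55 11.14] [-0.06  0.26]
0.2 [44.76 11.3 ] [0.15 0.42]
0.3 [44.99 11.44] [0.38 0.56]
0.4 [45.22 11.55] [0.61 0.67]
0.5 [45.47 11.64] [0.86 0.76]
0.6 [45.73 11.7 ] [1.12 0.82]
0.7 [45.99 11.74] [1.38 0.86]
0.8 [46.26 11.75] [1.65 0.87]
0.9 [46.52 11.74] [1.91 0.86]
1.0 [46.79 11.69] [2.18 0.81]
1.1 [47.04 11.63] [2.43 0.75]
1.2 [47.29 11.53] [2.68 0.65]
1.3 [47.53 11.42] [2.92 0.54]
1.4 [47.75 11.28] [3.14 0.4 ]
1.5 [47.96 11.12] [3.35 0.24]
1.6 [48.16 10.93] [3.55 0.05]
1.7 [48.33 10.73] [ 3.72 -0.15]
1.8 [48.48 10.52] [ 3.87 -0.36]
1.9 [48.61 10.29] [ 4.   -0.59]
2.0 [48.72 10.04] [ 4.11 -0.84]
2.1 [48.8   9.79] [ 4.19 -1.09]
```

Request:
carry_out:
  steps:
    - [[0.15,0.42,0.2,0,0,-0.1],[0.28,0.5,0.2,0,0,-0.2],[0.38,0.56,0.2,0,0,-0.3],[0.5,0.62,0.2,0,0,-0.35],[0.61,0.67,0.2,0,0,-0.4],[0.74,0.71,0.2,0,0,-0.45],[0.74,0.71,0.2,0,0,-0.45],[0.74,0.71,0.2,0,0,-0.45]]

```text
time_s: 10.0
tcp_pos: [0.4535, 0.1159, 0.0941]
ee_rot: [[-0.97, 0.0, -0.244], [0.244, 0.0, -0.97], [-0.0, -1.0, -0.0]]
wrist_force: [-0.1, 0.5, 0.1]
gripper_width: 0.002
```

```bash
python3 z.py 6
```

```text
10.0 [0.45349231 0.11586579 0.09407663] [-0.08300117  0.52761269  0.07122309] [ 3.42997310e+01  1.64696031e+01 -3.20086604e+01  1.06836844e-02
 -4.14952503e+01 -4.84133724e+01]
```

View pics/s6z.png

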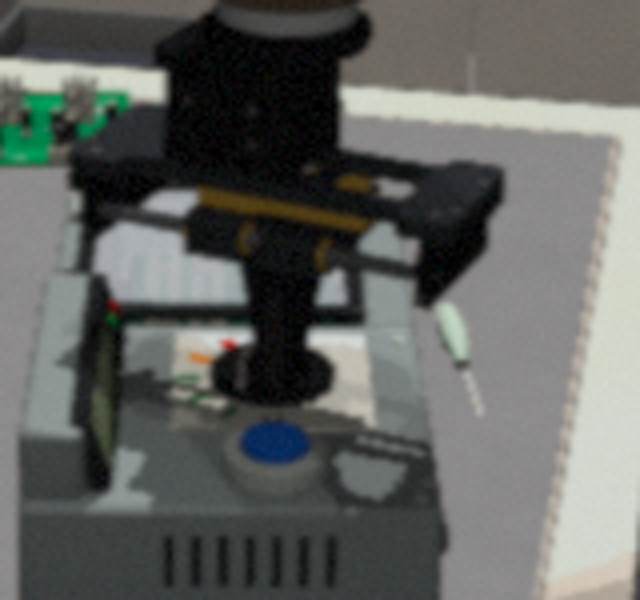

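View pics/t6z.png

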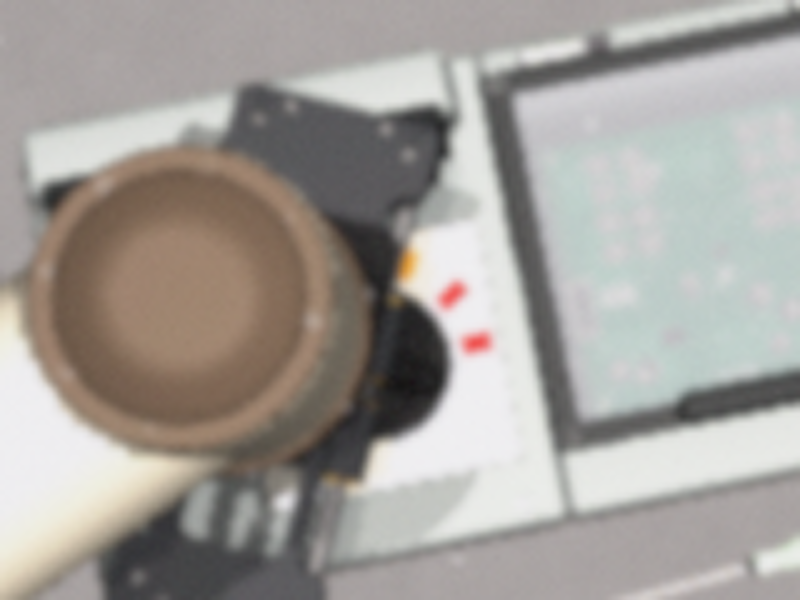

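Request:
carry_out:
  steps:
    - [[0.25,0.08,0,0,0,-0.1],[0.38,0.11,0,0,0,-0.15],[0.64,0.15,0,0,0,-0.25],[0.91,0.16,0,0,0,-0.35],[1.17,0.15,0,0,0,-0.45],[1.44,0.1,0,0,0,-0.55],[1.69,0.04,0,0,0,-0.65],[1.94,-0.06,0,0,0,-0.75],[2.18,-0.17,0,0,0,-0.85],[2.4,-0.31,0,0,0,-0.95],[2.61,-0.47,0,0,0,-1.05],[2.61,-0.47,0,0,0,-1.05],[2.61,-0.47,0,0,0,-1.05]]

```text
time_s: 11.72
tcp_pos: [0.4793, 0.1111, 0.094]
ee_rot: [[-0.272, -0.0, -0.962], [0.962, -0.0, -0.272], [-0.0, -1.0, 0.0]]
wrist_force: [-0.0, -0.4, -0.5]
gripper_width: 0.005
```

```bash
python3 z.py 7
```

```text
11.725 [0.47929501 0.11108812 0.09399634] [-0.02273623 -0.35651873 -0.53225627] [ 3.20024549e+01  1.84929042e+01 -2.87839971e+01 -1.36410093e-04
 -4.27280665e+01 -1.06227553e+02]
```

View pics/s7z.png

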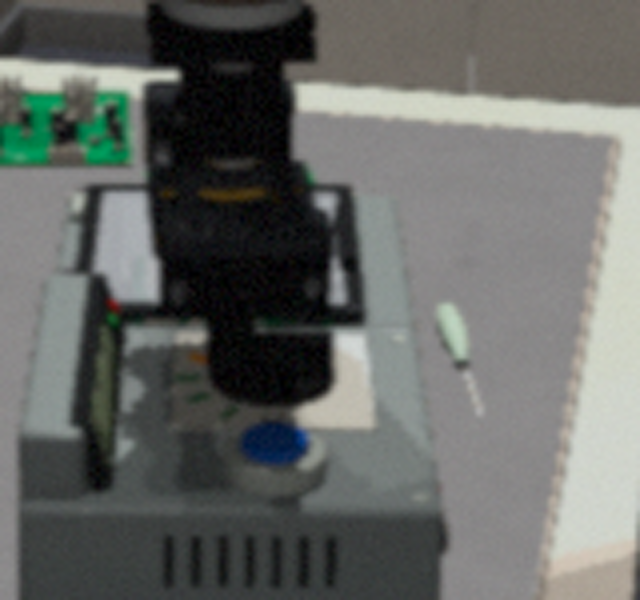

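View pics/t7z.png

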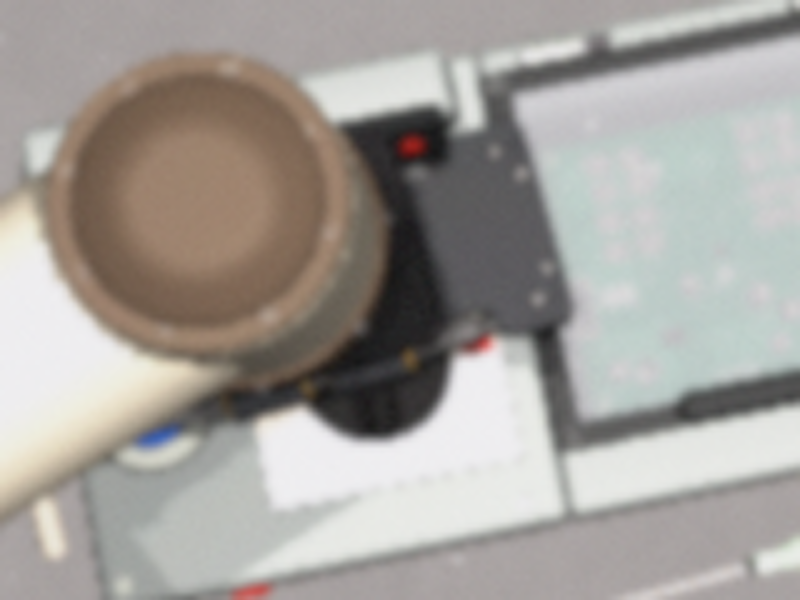

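Request:
carry_out:
  steps:
    - [[0.2,-0.19,0,0,0,-0.1],[0.37,-0.39,0,0,0,-0.2],[0.52,-0.6,0,0,0,-0.3],[0.6,-0.72,0,0,0,-0.35],[0.65,-0.83,0,0,0,-0.4],[0.72,-0.98,0,0,0,-0.45],[0.72,-0.98,0,0,0,-0.45],[0.72,-0.98,0,0,0,-0.45]]

```text
time_s: 12.82
tcp_pos: [0.4865, 0.1013, 0.0941]
ee_rot: [[0.174, -0.0, -0.985], [0.985, -0.0, 0.174], [-0.0, -1.0, -0.0]]
wrist_force: [-0.1, 0.4, 0.5]
gripper_width: 0.007
```

Request:
carry_out:
  steps:
    - [[0.2,1,0,0,0,0],[0.2,1,2,0,0,0],[0.2,1,5,0,0,0],[0,3,6,0,0,0.15],[-1,5,6,0,0,0.3],[-2,7,6,0,0,0.45],[-3,7.5,6,0,0,0.6],[-4.2,7.5,5,0,0,0.75],[-4.2,7.5,4,0,0,0.9],[-4.2,7.5,3,0,0,1.05],[-4.2,7.5,3,0,0,1.2],[-4.2,7.5,3,0,0,1.35],[-4.2,7.5,3,0,0,1.5],[-4.2,7.5,3,0,0,1.65],[-4.2,7.5,3,0,0,1.65]]

```text
time_s: 14.7
tcp_pos: [0.4447, 0.1769, 0.1241]
ee_rot: [[-0.995, 0.0, -0.098], [0.098, 0.0, -0.995], [-0.0, -1.0, -0.0]]
wrist_force: [0.2, -0.3, 0.8]
gripper_width: 0.003
```

```bash
python3 z.py 8
```

```text
14.7 [0.44467286 0.17688815 0.12410986] [ 0.2267679  -0.34513297  0.77045301] [ 4.12000946e+01  1.48481316e+01 -2.85998537e+01  2.37421246e-03
 -4.65321101e+01 -4.68179220e+01]
```

View pics/s8z.png

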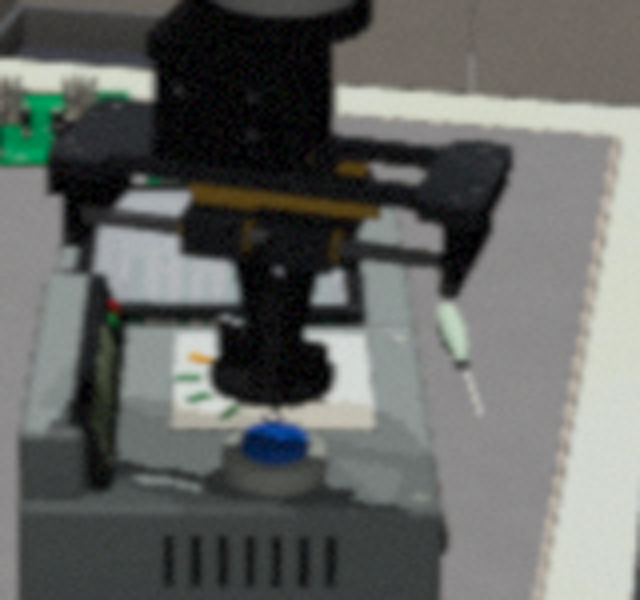

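View pics/t8z.png

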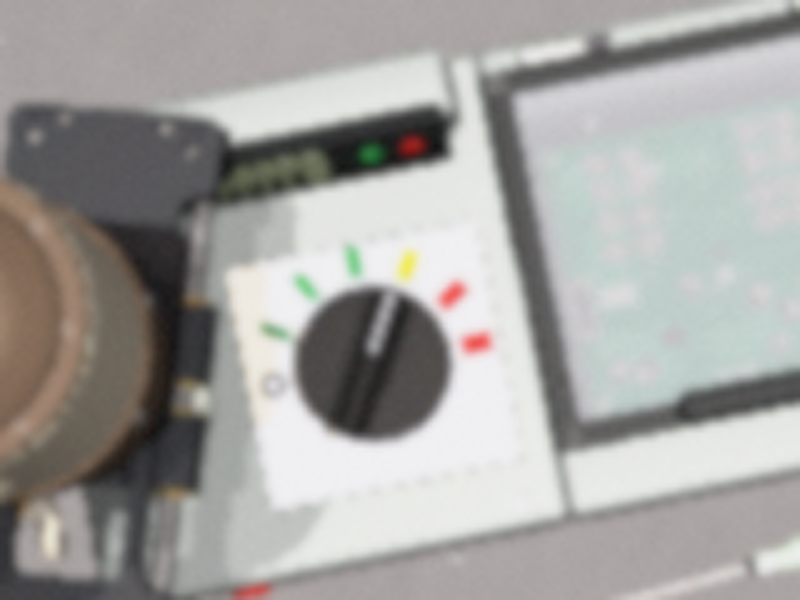

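Request:
carry_out:
  steps:
    - [[0,0,-1,0,0,0],[0,0,-2,0,0,0],[0,0,-2.5,0,0,0],[0,0,-2.7,0,0,0],[0,0,-2.9,0,0,0],[0,0,-3.1,0,0,0],[0,0,-3.1,0,0,0]]

```text
time_s: 15.68
tcp_pos: [0.4442, 0.1759, 0.0932]
ee_rot: [[-0.995, -0.001, -0.097], [0.097, -0.001, -0.995], [0.001, -1.0, 0.001]]
wrist_force: [-2.6, -1.7, 4.2]
gripper_width: 0.006
```

Request:
carry_out:
  steps:
    - [[0,0,-0.1,0,0,0],[0,0,-0.2,0,0,0],[0,0,-0.3,0,0,0],[0,0,-0.3,0,0,0],[0,0,-0.3,0,0,0]]

```text
time_s: 16.3
tcp_pos: [0.4442, 0.176, 0.0914]
ee_rot: [[-0.995, -0.0, -0.096], [0.096, -0.001, -0.995], [0.0, -1.0, 0.001]]
wrist_force: [-6.3, -2.3, 14.7]
gripper_width: 0.002
```

Request:
carry_out:
  steps:
    - [[0,0,0.08,0,0,0],[0,0,0.08,0,0,0],[0,0,0.08,0,0,0]]

```text
time_s: 16.68
tcp_pos: [0.4442, 0.176, 0.0914]
ee_rot: [[-0.995, -0.001, -0.097], [0.097, -0.001, -0.995], [0.001, -1.0, 0.001]]
wrist_force: [-4.8, -1.6, 8.7]
gripper_width: 0.008
```

```bash
python3 z.py 9
```

```text
16.675 [0.44420377 0.17595714 0.09142474] [-4.79401016 -1.57689579  8.69538253] [ 4.11528588e+01  1.75517018e+01 -3.08297364e+01  8.59297139e-03
 -4.16696246e+01 -4.67117002e+01]
```

View pics/s9z.png

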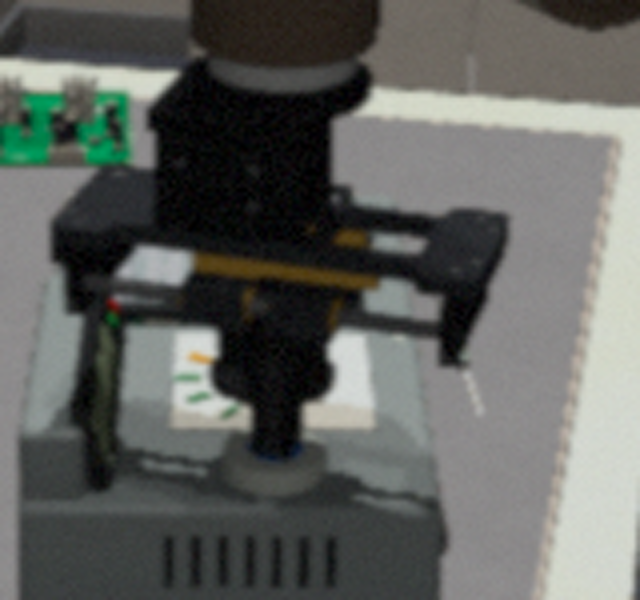

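View pics/t9z.png

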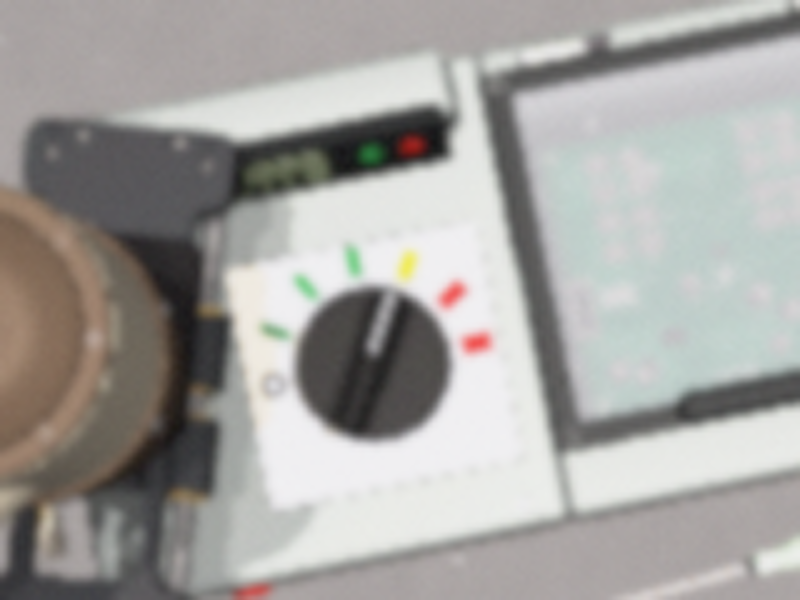

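View pics/top9.png

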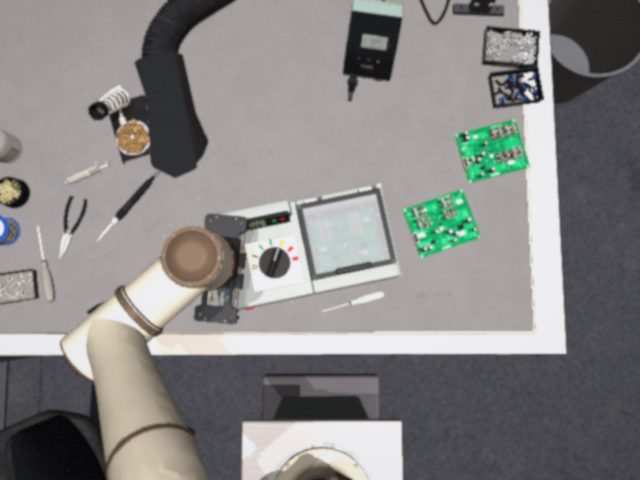

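```bash
python3 -c "
from station import ticket,sense
print(ticket.finish_job()); s=sense(); print(s['time_s'],s['tcp_pos'],s['wrist_force'])"
```

```text
the job is handed in; nothing more can be done
None
the job is handed in; nothing more can be done
```

I ran the insulation test in the order asked, using only the closed fingertips, and handed it in at about 16.7 s with the button held down.

1. **Cover:** I pushed it over from behind. Both views then showed it lying shut.
2. **Selector:** It started at off. I pushed the pointer end clockwise in three moves, without going past amber. The top view shows the pointer on the amber mark, before and during the button press.
3. **Button:** The finger met a hard stop with the tip about 77 mm above the bench, which matches fully pressed. The push peaked at 14.7 N, so I eased it to about 9 N. The height didn't change, and the button was held there at hand-in. At that point the finger also had about 5 N of sideways load.

The last pictures show the board still in the tester and the driver where it was. The arm hid most of the marker and tweezers in them, but no move went near them. After hand-in I could no longer read the arm, so the final second of holding is unchecked. The two cameras disagreed by 5–7 mm in y on the selector and button positions. I went mainly by the top view and used touch to find the exact contact points.

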